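Turn a lapped wear plate over with the spring lifter

ROBOT

A 6-joint arm with a two-finger parallel gripper is mounted at the origin on the work surface; the furniture and walls round the work are solid. World frame = base frame: x ahead of the robot, y to its left, z up, the work surface at z = 0. Lengths are in m, angles in rad, forces in N, time in s.
With the tool pointing down it reaches from about 0.4 to 0.825 m from the base axis. Payload 7 kg.
Tool frame: the origin (TCP) lies on the front face of the gripper's body, between the roots of the fingers; the fingertips stand 66 mm ahead of it and the grasp point (between the pads) lies 47 mm ahead of it; z points along the fingers, y is the line along which they close (so a half turn about z gives the same grasp; the last joint's range is limited). The gripper opens to 88 mm and grips with 3 to 60 N. Pads are 19 mm wide; open, the fingers measure 130 mm over their backs; the gripper's body (78 mm by 193 mm) begins 47 mm behind the grasp point.
Start: joints at [-0.823, 0.359, 0.012, 0, -1.224, -0.288], TCP at [0.3, -0.605, 0.292] pointing down, gripper open.
Joint ranges: [-3.07, 3.07], [-1.43, 2.12], [-1.02, 1.25], [-3.03, 1.67], [-3.05, -0], [-3.03, 3.03]. Speed limits (rad/s): [2.39, 2.39, 3.01, 3.14, 3.14, 3.14].

INTERFACE

Orientations are given as a unit quaternion [x, y, z, w].
In Python, from bench import arm, eyes gives the robot as it stands. The module is installed in compiled form; this text tells all that it offers.
- The arm moves only by the tool jog_arm, never from a script. Its argument "steps" is a list that holds one entry, the list of rows, each a list of 4 numbers: the shift along the tool's x, y, z in mm, then the turn about the tool's z in degrees. In form: [[[tx, ty, tz, roll], ...]]. A call has 1 to 20 rows; each row is the pose to reach, as a shift and turn from the pose commanded when the call began, along the tool's axes at that moment; what a row does not reach only later rows make up. A row lasts 1/10 s, in which the tool goes at most 50 mm and 8.59 degrees, less where a joint would pass 70% of its speed; a pose out of reach is approached as far as the arm can. A call with a gripper value outside its range is refused whole. "fingers" is the closure, from -1 (fully open) to 1 (shut), set as the call begins (left out, the last holds). The fingers move at their own pace and stop on an object; the grip force is fixed at half the most. Time passes only in rows, so rows that repeat a pose let the fingers close. It gives the time, the measured TCP pose, the force, the opening and the grip force at its end, in the units of the state.
- arm.read_state(): the state, without advancing time (a new reading comes with each control period).
- eyes.camera(name): name is "side" or "top" or "wrist"; returns (picture, depth): 420x560x3 uint8, red, green, blue; 420x560 float32, m along the optical axis (not along the pixel's ray), 0 where there is no reading.
- eyes.camera_params(name): a dict with "fx", "fy", "cx", "cy" (pixels), "rvec" (rotation vector, rad) and "tvec" (3), from world to camera coordinates, as OpenCV has them; the wrist camera has in their place "T_tool_cam" (4x4, takes a point from camera to tool coordinates, whose origin is the TCP and whose axes are the flange's). Camera axes: x right, y down, z forward; pixel columns grow to the right and rows downward; lengths in m; the calibration is good to about 2 mm. A picture is of the moment at which its call begins: read the wrist's pose just before it. camera_params takes no time and is no camera call.
- arm.job_done(): hands the job in; it is judged then, once.
The state is a dict: "clock": time; "qpos": joint angles; "joint_vel": joint speeds; "joint_torque": joint torques, N m; "ee_pos": TCP position; "ee_rot": TCP orientation; "wrist_force": force on the tool from outside, world axes, zero at the start; "moment": the same for the moment, N m; "width": finger opening in m; "grasp_force": force on a finger pad.
Only numpy, scipy, OpenCV 4.12 (cv2) and the standard library are available. Lean on these libraries where they do the work, as an engineer would, in place of code of your own. Each camera call takes 0.05 s, during which the arm holds its last target. There are 200 camera calls.

TASK

The bronze wear plate lies lapped face down on the cast-iron lap, against the edge of the rubber-faced rest beside it. Take the spring lifter from its stand, feel the blade down on to the lap, slide it under the plate's free edge and tip the plate over so that it comes to lie flat on the rubber rest with the lapped face (black graphite plugs) up; then put the lifter back in its stand as it lay. Touch the plate with the lifter only, never with the gripper, keep a light hand all the time (never more than 10 N of the blade on the lap or on the plate, or the thin blade kinks and marks the bronze), and leave the other tools on the bench where they are.

Things in the scene. Friction and masses are not known exactly. Their poses are not given: they have to be found in the camera images.
- lap_station: Lapping station, fixed, blue base 196 x 112 mm. Origin: on the bench under the step between its halves; x runs from the lap across the step to the rest, z up. Lap: dark cast iron, crossed grooves, x -94 to 0, y -50 to 50 mm, top at z = 28 mm. Rest: aluminium with black rubber face, x 0 to 88, y -49 to 49 mm, top at z = 32 mm. Hard surfaces, friction about 0.6.
- step_edge (a point): Middle of the step's upper edge (station x = y = 0, z = 32 mm): a vertical step 4 mm high up from the lap to the rest. A rim 8 mm high stands on the rest's two sides and far end, none at the step.
- wear_plate: Bronze wear plate, 60 (x) x 80 (y) x 8 mm, about 0.33 kg, loose. Origin: centre of the lapped face (black graphite plugs); z points from it to the plain back with two counterbored holes, so z is up at the start, down once turned. It starts on the lap, its x along the station's x within 0.03 rad, its +x edge 0.5 to 4 mm short of the step.
- plate_center (a point): Centre of the wear plate, 4 mm from the lapped face. With the blade some 20 mm under the free edge, raising the blade's tip in an arc about the foot of the step turns the plate up on to its far edge, against the step; pushed beyond upright it falls over on to the rest.
- free_edge (a point): Middle of the plate's free 80 mm edge, plate (-30, 0, 2.4) mm: top of the lead-in bevel, 6.6 mm long and 2.4 mm high, that both 80 mm edges of the lapped face have. A blade resting on the lap passes under it; one held more than 2 mm above the lap butts against the edge and the force climbs at once.
- lifter: Spring lifter, about 0.13 kg, loose. Origin: middle of the underside of its wooden handle; x along the handle to the blade's tip, z up. Handle x -45 to 35 mm, 16 mm wide (y), 22 mm high. Brass ferrule to x = 45, then a steel neck cranked down to a blade 30 mm wide, 1.5 mm thick (0.8 mm at the tip), x 58 to 115 mm. The blade springs about x = 58 mm, about 4 N per mm at the tip.
- lifter_grip (a point): Middle of the lifter's handle, 11 mm above its underside: grip here across the 16 mm, firmly (about 60 N).
- tip_nominal (a point): Where the blade's tip would be on a straight lifter: lifter (115, 0, -16.5) mm. The soft neck is bent by hand to suit each job, at lifter (41, 0, 11) mm, so neck and blade point up to 0.15 rad above or below this, differently each time, not measured: the real tip lies up to 11 mm higher or lower than this point, and keeps that set in use.
- lifter_rest: Stand for the lifter, fixed: plywood board 104 x 64 x 10 mm with two aluminium forks 8 mm thick at x = -36 and 28 mm. Origin: on the board's underside, board x -56 to 48 mm; x along the handle. The handle's underside lies in the notches at z = 42 mm, between cheeks 23 mm apart with flared mouths up to z = 61 mm; the blade sticks out to +x. The lifter starts in it, origins within 3 mm.
- paste_tin: Tin of lapping paste, white with a yellow lid, 65 mm across, 32 mm high; bystander. Origin under its centre.
- polishing_stone: Brown polishing stone stick, 13 x 100 x 13 mm; bystander. Origin under its centre.
- loupe: Black eye loupe, 34 mm across, 32 mm high; bystander. Origin under its centre.
- deburr_tool: Red-handled deburring tool, 22 x 183 x 20 mm; bystander. Origin under its centre.
- feeler_gauge: Closed feeler gauge, 15 x 90 x 12 mm; bystander. Origin under its centre.
- electrode_2: Copper electrode, 31 x 30 x 37 mm; bystander. Origin under its centre.
Mind the look-alikes: they are no part of the job. Of the things shaped like the wear_plate, the bronze one is meant.

How it is judged:
By the outcome, as a careful person would: the job done as asked, in the order asked, and still so for the second after the job is handed in, with the robot touching nothing.
It also fails if it takes over 61 s, if anything falls off the work surface, if the arm or the gripper's body presses on something with over 40 N, if the wrist force passes 120 N, or if a joint passes its speed limit or range.

## Working session

There is one attempt and no reset: what is moved stays moved. The work goes in short steps, Python scripts to look and compute and a tool call to move; the robot and the scene stay as the last step left them, time stands still between calls to the robot, and variables do not carry over. Pictures are saved under pics/ and viewed, at most 10 in all, crops included, and the job is handed in when it is done.

Besides the shell and the picture viewer there is one more tool, called after "Call:" as name([rows], argument=value, ...), one row to a line, values as JSON. jog_arm: Moves the arm, as the interface text tells. Its arguments: {"type":"object","properties":{"steps":{"type":"array"},"fingers":{"type":"number"}},"required":["steps"]}

```bash
mkdir -p pics; cat > h.py <<'E'
import numpy as np, cv2
from bench import arm, eyes
from scipy.spatial.transform import Rotation as R
def cam(name):
    s=arm.read_state(); im,d=eyes.camera(name); p=eyes.camera_params(name)
    if 'T_tool_cam' in p:
        T=np.eye(4);T[:3,:3]=R.from_quat(s['ee_rot']).as_matrix();T[:3,3]=s['ee_pos'];T=T@np.array(p['T_tool_cam'])
    else:
        T=np.eye(4);T[:3,:3]=R.from_rotvec(np.ravel(p['rvec'])).as_matrix();T[:3,3]=np.ravel(p['tvec']);T=np.linalg.inv(T)
    return im,d,p,T
def ray(p,T,u,v):
    return T[:3,:3]@np.array([(u-p['cx'])/p['fx'],(v-p['cy'])/p['fy'],1.])
def onplane(p,T,u,v,z):
    r=ray(p,T,u,v); return T[:3,3]+r*(z-T[2,3])/r[2]
def proj(p,T,X):
    c=np.linalg.inv(T)@np.r_[X,1]; return np.array([p['fx']*c[0]/c[2]+p['cx'],p['fy']*c[1]/c[2]+p['cy']])
def pts(d,p,T):
    v,u=np.mgrid[:d.shape[0],:d.shape[1]]
    c=np.stack([(u-p['cx'])/p['fx']*d,(v-p['cy'])/p['fy']*d,d],-1)
    return c@T[:3,:3].T+T[:3,3]
E
python3 - <<'E'
from h import *
print(arm.read_state())
for n in ['top','side']:
    im,d,p,T=cam(n); cv2.imwrite(f'pics/{n}0.png',im[...,::-1]); np.savez(f'{n}0.npz',im=im,d=d,T=T); print(n,p)
im,d,p,T=cam('wrist'); print(p)
a=cv2.imread('pics/top0.png');b=cv2.imread('pics/side0.png')
E
```

```text
{'clock': 0.0, 'qpos': array([-8.22912290e-01,  3.59384907e-01,  1.10788320e-02, -3.46236607e-04,
       -1.22410242e+00, -2.88105951e-01]), 'joint_vel': array([ 0.0014278 , -0.00111864, -0.00051975, -0.00082295, -0.00027877,
        0.00172491]), 'joint_torque': array([-2.41793219e-03, -5.82719028e+01,  2.93055797e+01,  6.99740231e+00,
        6.90367728e-03, -1.02625756e-04]), 'ee_pos': array([ 0.29935368, -0.60457275,  0.29123328]), 'ee_rot': array([-2.27812005e-01,  9.73704788e-01,  7.80929360e-04, -2.57705655e-04]), 'wrist_force': array([-0.01191716, -0.12399231,  0.33424521]), 'moment': array([-0.02954791,  0.0393704 , -0.00935662]), 'grasp_force': 0.0, 'width': 0.08763879077618077}
top {'fx': 493.85856282164815, 'fy': 493.85856282164815, 'cx': 279.0111914898389, 'cy': 208.16064545294904, 'rvec': array([ 2.19114127, -2.20959682,  0.06870568]), 'tvec': array([-0.0759804 ,  0.44068249,  1.46620045])}
side {'fx': 545.7896760550773, 'fy': 545.7896760550773, 'cx': 278.3754304792433, 'cy': 208.63872344363566, 'rvec': array([-0.04693972, -2.6026595 ,  1.74015785]), 'tvec': array([0.43172968, 0.0846707 , 1.52092699])}
{'fx': 365.03141300905935, 'fy': 365.03141300905935, 'cx': 286.48205488925856, 'cy': 214.40452592398412, 'T_tool_cam': array([[ 2.32953926e-04, -9.60192486e-01, -2.79339105e-01,
         7.64522039e-02],
       [ 9.99997845e-01, -3.52576033e-04,  2.04587997e-03,
        -1.79032134e-03],
       [-2.06292685e-03, -2.79338980e-01,  9.60190335e-01,
        -9.09158800e-02],
       [ 0.00000000e+00,  0.00000000e+00,  0.00000000e+00,
         1.00000000e+00]])}
```

View pics/top0.png

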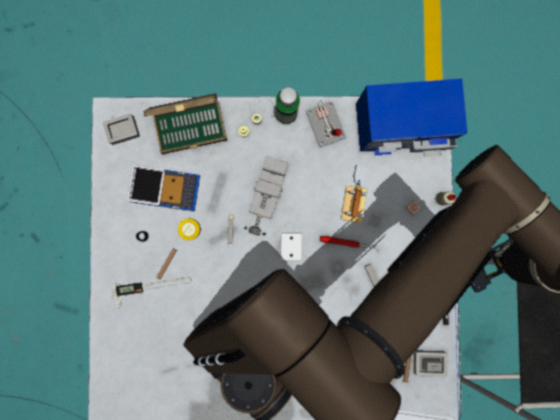

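View pics/side0.png

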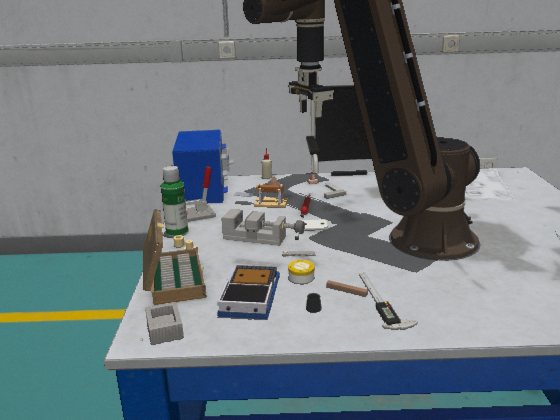

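Top view: the bronze plate on the blue lap station is at (180,190), with the black rubber rest to its left at (147,186). The lifter on its stand is at (353,203), with the blade end probably at (356,172). Possible look-alikes are the white two-hole plate (291,246), which is not bronze, and the red deburring tool (340,241), which is no lifter. I'll choose the bronze plate and the wooden-handled lifter, and check both in a close crop.

```bash
python3 - <<'E'
from h import *
z=np.load('top0.npz');p=eyes.camera_params('top');T=z['T'];im=z['im'][...,::-1]
a=cv2.resize(im[155:220,120:210],None,fx=4.4,fy=4.4,interpolation=2);b=cv2.resize(im[155:230,325:415],None,fx=4.4,fy=4.4,interpolation=2)
z2=np.load('side0.npz');im2=z2['im'][...,::-1]
c=cv2.resize(im2[255:325,210:300],(396,308),interpolation=2);e=cv2.resize(im2[165:225,240:330],(396,264),interpolation=2)
o=np.zeros((600,800,3),np.uint8)
a=a[:286,:396];o[:286,:396]=a;o[:290,400:796]=b[:290,:396];o[292:600,:396]=c;o[292:556,400:796]=e
cv2.imwrite('pics/crop1.png',o)
for n,u,v,h in [('plate',180,190,.036),('rubber',147,186,.032),('lifter',353,203,.06),('tip',356,172,.04),('tin',189,229,.03),('white',291,246,.01)]:
    print(n,onplane(p,T,u,v,h).round(3))
E
```

```text
plate [0.495 0.212 0.036]
rubber [0.508 0.309 0.032]
lifter [ 0.451 -0.294  0.06 ]
tip [ 0.544 -0.308  0.04 ]
tin [0.38  0.186 0.03 ]
white [ 0.327 -0.115  0.01 ]
```

View pics/crop1.png

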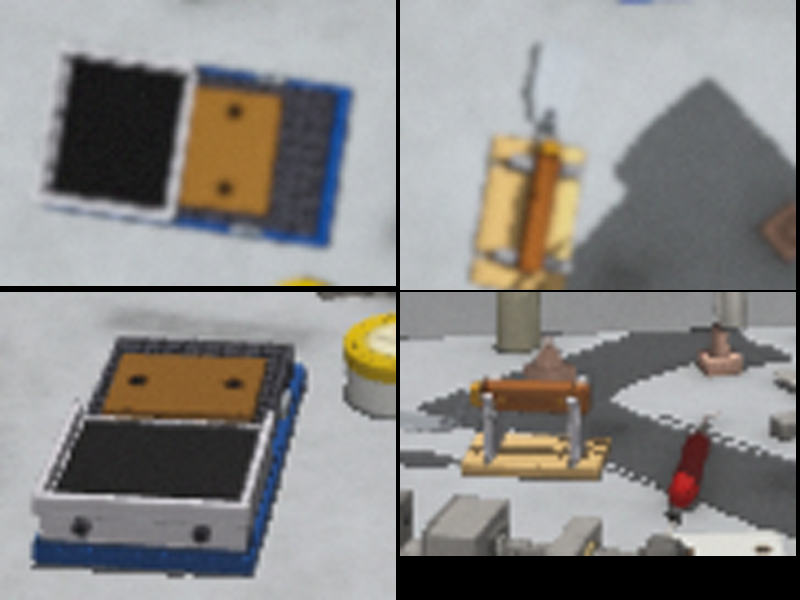

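Crop: the bronze plate with its two holes lies on the lap, its left edge against the rest. The lifter's wooden handle sits in the forks with the blade pointing up in the top image (world +x). Both choices are confirmed. Next I move the wrist camera over the lifter.

Call:
jog_arm([
  [[-274,211,30,-145],[-274,211,30,-145],[-274,211,30,-145],[-274,211,30,-145],[-274,211,30,-145],[-274,211,30,-145],[-274,211,30,-145],[-274,211,30,-145],[-274,211,30,-145],[-274,211,30,-145],[-274,211,30,-145],[-274,211,30,-145],[-274,211,30,-145],[-274,211,30,-145],[-274,211,30,-145],[-274,211,30,-145],[-274,211,30,-145],[-274,211,30,-145],[-274,211,30,-145],[-274,211,30,-145]],
], fingers=-1)

```text
clock: 2.15
ee_pos: [0.4514, -0.2942, 0.2621]
ee_rot: [0.997, -0.077, -0.0, -0.0]
wrist_force: [0.1, 0.0, -0.1]
width: 0.088
grasp_force: 0.0
```

```bash
cat >> h.py <<'E'
def yaw():
    x=R.from_quat(arm.read_state()['ee_rot']).as_matrix()[:,0]; return np.arctan2(x[1],x[0])
def togo(x,y,z,w):
    s=arm.read_state();M=R.from_quat(s['ee_rot']).as_matrix()
    d=(np.array([x,y,z])-s['ee_pos'])@M*1000
    return d.round(1),round(-np.degrees((w-yaw()+np.pi)%(2*np.pi)-np.pi),2)
E
python3 - <<'E'
from h import *
s=arm.read_state();print(s['clock'],s['qpos'].round(3),s['ee_pos'],yaw(),s['wrist_force'])
im,d,p,T=cam('wrist'); np.savez('w1.npz',im=im,d=d,T=T)
cv2.imwrite('pics/w1.png',im[...,::-1])
im,d,p,T=cam('top'); np.savez('top1.npz',im=im,d=d,T=T)
im,d,p,T=cam('side'); np.savez('side1.npz',im=im,d=d,T=T)
E
```

```text
2.15 [-0.214  0.158 -0.333 -0.    -1.08   1.63 ] [ 0.451381   -0.29418893  0.26211844] -0.15406773806623933 [ 0.06857295  0.01704769 -0.09350568]
```

View pics/w1.png

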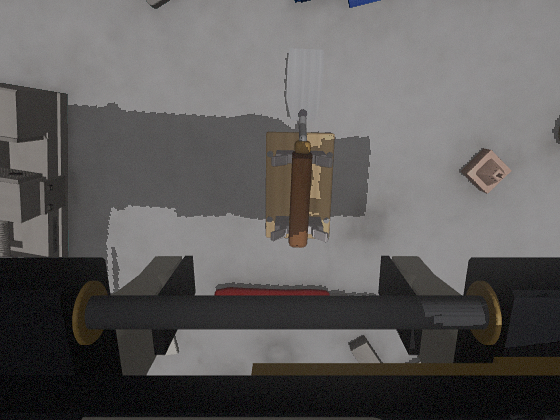

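Wrist view: handle from (298,246) to (302,152), ferrule at (303,146), blade edge at about (305,48). The red deburring tool is at (272,292). I'll measure the handle axis, the blade tip height and the station.

```bash
python3 - <<'E'
from h import *
z=np.load('w1.npz');p=eyes.camera_params('wrist');T=z['T'];im=z['im'];d=z['d'];P=pts(d,p,T)
hsv=cv2.cvtColor(im,cv2.COLOR_RGB2HSV)
def prow(v,u0,u1): 
    for u in range(u0,u1): print(v,u,im[v,u],hsv[v,u],P[v,u].round(4))
m=(P[...,2]>.055)&(P[...,2]<.075)&(d>0); m[:140]=0;m[250:]=0;m[:,:270]=0;m[:,340:]=0
brown=m&(hsv[...,1]>110)
v,u=np.nonzero(brown);X=P[brown]
print('n',len(X),'z med',np.median(X[:,2]))
tz=np.median(X[:,2])
ctr=np.array([onplane(p,T,a,b,.064)[:2] for a,b in zip(u,v)])
vx,vy,x0,y0=cv2.fitLine(ctr.astype(np.float32),cv2.DIST_L2,0,.01,.01).ravel()
if vx<0: vx,vy=-vx,-vy
t=(ctr-[x0,y0])@[vx,vy];print('yaw',np.arctan2(vy,vx),'extent',t.min(),t.max(),'mid',x0,y0)
e=np.array([x0,y0])+np.array([vx,vy])*t.min();print('rear end',e,'front',np.array([x0,y0])+np.array([vx,vy])*t.max(),'grip',e+.045*np.array([vx,vy]))
print('width', np.percentile((ctr-[x0,y0])@[-vy,vx],[1,99]))
# blade along axis
for v in range(44,112,6):
    print(v,[ (P[v,u]*1000).round(1).tolist() for u in (297,305,313)])
# red tool top
r=(hsv[...,1]>150)&((hsv[...,0]<8)|(hsv[...,0]>172))&(d>0);r[:280]=0;r[300:]=0
print('red',P[r].min(0),P[r].max(0))
# station from top
z=np.load('top1.npz');p=eyes.camera_params('top');T=z['T'];im=z['im'];d=z['d'];P=pts(d,p,T);hsv=cv2.cvtColor(im,cv2.COLOR_RGB2HSV)
roi=np.zeros(d.shape,bool);roi[160:215,125:205]=1
br=roi&(hsv[...,0]>8)&(hsv[...,0]<25)&(hsv[...,1]>120)
(cu,cv_),(w,h),a=cv2.minAreaRect(np.argwhere(br)[:,::-1].astype(np.float32));print('plate',onplane(p,T,cu,cv_,.036),w,h,a,np.median(P[br][:,2]))
bl=roi&(im.max(2)<60)
for n,m in [('dark',bl)]:
    rr=cv2.minAreaRect(np.argwhere(m)[:,::-1].astype(np.float32));print(n,rr)
bx=cv2.boxPoints(cv2.minAreaRect(np.argwhere(br)[:,::-1].astype(np.float32)));print([onplane(p,T,*b,.036)[:2].round(4) for b in bx])
# max height around gripper zone
for n,(u0,u1,v0,v1) in {'vise':(248,290,155,235)}.items():
    Q=P[v0:v1,u0:u1].reshape(-1,3);Q=Q[Q[:,2]>.02];print(n,Q.min(0),Q.max(0))
Q=P.reshape(-1,3);Q=Q[(Q[:,0]>.36)&(Q[:,0]<.62)&(Q[:,1]>-.02)&(Q[:,1]<.15)&(Q[:,2]>.012)];print(len(Q),Q.min(0) if len(Q) else 0,Q.max(0) if len(Q) else 0)
E
```

```text
n 1362 z med 0.06200372559642217
yaw -0.18785532 extent -0.045960942794242524 0.041804717890746204 mid 0.45847467 -0.30788648
rear end [ 0.41332231 -0.29930317] front [ 0.49954391 -0.31569361] grip [ 0.45753063 -0.30770702]
width [-0.00733742  0.00735199]
44 [[578.4, -324.8, -2.0], [577.3, -331.9, -1.8], [576.3, -339.0, -2.7]]
50 [[569.2, -322.6, 30.2], [568.3, -329.2, 28.9], [567.3, -335.6, 29.0]]
56 [[564.8, -322.0, 29.6], [563.8, -328.5, 29.3], [562.7, -334.9, 30.2]]
62 [[560.2, -321.3, 30.6], [559.3, -327.9, 28.9], [558.3, -334.4, 29.5]]
68 [[555.7, -320.7, 29.5], [554.6, -327.2, 30.5], [553.8, -333.8, 28.7]]
74 [[551.2, -320.0, 29.0], [550.2, -326.6, 28.8], [549.1, -333.2, 29.1]]
80 [[546.4, -319.3, 30.2], [545.6, -326.0, 27.7], [544.5, -332.5, 29.3]]
86 [[541.9, -318.7, 28.2], [540.8, -325.3, 29.1], [539.8, -331.9, 28.7]]
92 [[537.1, -318.0, 28.1], [536.1, -324.6, 28.8], [535.1, -331.4, 27.7]]
98 [[532.4, -317.3, 27.1], [531.3, -324.0, 28.3], [530.3, -330.7, 27.5]]
104 [[527.6, -316.6, 27.3], [526.5, -323.3, 27.4], [525.5, -330.1, 27.4]]
110 [[522.7, -315.9, 26.7], [521.7, -322.6, 29.2], [520.6, -329.5, 25.9]]
red [ 0.33494738 -0.32144972  0.00834165] [ 0.49892308 -0.20532401  0.2852679 ]
plate [0.49870478 0.23407131 0.036     ] 19.79899024963379 27.294322967529297 8.13010311126709 0.03628361572394612
dark ((162.8843994140625, 187.25143432617188), (58.99819564819336, 30.48746681213379), 8.746162414550781)
[array([0.4633, 0.2684]), array([0.543 , 0.2573]), array([0.5343, 0.1997]), array([0.4546, 0.2109])]
vise [ 0.3630696  -0.09144312  0.02288939] [0.51569122 0.01207911 1.48775876]
239 [ 0.36112294 -0.01919973  0.01222006] [0.51569122 0.07273819 0.07358331]
```

```bash
python3 - <<'E'
from h import *
print(togo(.4575,-.3077,.100,-.189))
z=np.load('w1.npz');p=eyes.camera_params('wrist');T=z['T'];d=z['d'];P=pts(d,p,T)
# blade and handle top slopes along axis
a=np.array([np.cos(-.19),np.sin(-.19)]);g=np.array([.4575,-.3077])
def fit(v0,v1,u0,u1,lo,hi):
    Q=P[v0:v1,u0:u1].reshape(-1,3);Q=Q[(Q[:,2]>lo)&(Q[:,2]<hi)];t=(Q[:,:2]-g)@a
    c=np.polyfit(t,Q[:,2],1);print('slope',c[0],'z mean',Q[:,2].mean(),'t',t.min(),t.max(),len(Q)); return c
c=fit(50,104,296,315,.02,.04);print('tip top z',np.polyval(c,.115),'rear',np.polyval(c,.06))
c=fit(160,240,297,304,.056,.07)
Q=P[20:250,350:450].reshape(-1,3);print('bench z',np.median(Q[:,2]))
Q=P[60:110,330:400].reshape(-1,3);c=np.polyfit((Q[:,:2]-g)@a,Q[:,2],1);print('bench slope',c)
E
```

```text
(array([  8.1,  12.4, 162.1]), np.float64(2.09))
slope 0.06309612046890539 z mean 0.028712123728251195 t 0.07126053311638171 0.11318004130322042 1020
tip top z 0.03013618876679911 rear 0.026665902141009314
slope -0.0009733814460571363 z mean 0.06247196114241402 t -0.039165292665340315 0.027793708689519542 557
bench z -0.002083388982285911
bench slope [-0.25035911  0.0221428 ]
```

The blade points up by about 0.07 rad (its tip is about 5.7 mm above nominal), so laid level it would butt against the plate edge. I'll grasp the lifter first.

Call:
jog_arm([
  [[8,12.4,40,2.1],[8,12.4,80,2.1],[8,12.4,120,2.1],[8,12.4,150,2.1],[8,12.4,162,2.1],[8,12.4,162,2.1],[8,12.4,162,2.1]],
])

```text
clock: 3.0
ee_pos: [0.4583, -0.308, 0.1013]
ee_rot: [0.996, -0.094, 0.001, 0.0]
wrist_force: [-0.1, -0.4, 1.4]
width: 0.0879
grasp_force: 0.0
```

Call:
jog_arm([
  [[0,0,0,0],[0,0,0,0],[0,0,0,0],[0,0,0,0],[0,0,0,0],[0,0,0,0],[0,0,0,0],[0,0,0,0],[0,0,0,0],[0,0,0,0]],
], fingers=1)

```text
clock: 4.0
ee_pos: [0.4574, -0.3077, 0.1001]
ee_rot: [0.996, -0.094, -0.0, -0.0]
wrist_force: [-0.0, -0.1, 0.2]
width: 0.0156
grasp_force: 30.0
```

```bash
python3 - <<'E'
from h import *
s=arm.read_state();print(s)
im,d,p,T=cam('wrist');cv2.imwrite('pics/w2.png',im[...,::-1]);np.savez('w2.npz',im=im,d=d,T=T)
E
```

```text
{'clock': 4.0, 'qpos': array([-2.36723483e-01,  3.60150484e-01, -4.92996951e-01, -3.35093431e-05,
       -7.17800946e-01,  1.61981124e+00]), 'joint_vel': array([ 0.00012173, -0.00046037, -0.00052476,  0.00081219, -0.00015434,
        0.00083378]), 'joint_torque': array([-2.91080552e-02, -4.96994340e+01,  2.06306362e+01,  4.84088570e+00,
        6.71524624e-02,  3.39512459e-03]), 'ee_pos': array([ 0.45743832, -0.30765087,  0.10010352]), 'ee_rot': array([ 9.95597733e-01, -9.37291212e-02, -7.36838260e-05, -2.17318749e-05]), 'wrist_force': array([-0.02469893, -0.08565656,  0.15544287]), 'moment': array([-0.06036415,  0.1395146 , -0.00738426]), 'grasp_force': 29.998479187488556, 'width': 0.0155725621060739}
```

View pics/w2.png

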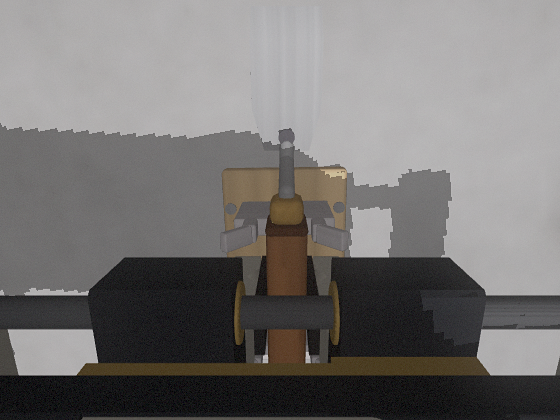

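The blade runs from (285,150) to its tip at row 8, and the lifter is gripped at 30 N. I'll lift it, set only the handle's rear in the front fork and press lightly, to pitch the blade tip down inside the grip.

Call:
jog_arm([
  [[0,0,-10,0],[0,0,-30,0],[0,0,-30,0],[30,0,-30,0],[64,0,-30,0],[64,0,-30,0],[64,0,-30,0],[64,0,-30,0]],
])

```text
clock: 4.85
ee_pos: [0.5132, -0.3184, 0.1275]
ee_rot: [0.995, -0.095, -0.008, -0.002]
wrist_force: [-17.3, 3.4, 4.0]
width: 0.0164
grasp_force: 30.0
```

```bash
cat >> h.py <<'E'
def blade():
    im,d,p,T=cam('wrist')
    P=pts(d,p,np.array(p['T_tool_cam']))   # tool coords
    m=(d>0)&(abs(P[...,1])<.010)&(P[...,0]>.066)&(P[...,0]<.112)&(P[...,2]>.045)&(P[...,2]<.09)
    Q=P[m]; c=np.polyfit(Q[:,0],Q[:,2],1)
    Q=Q[abs(Q[:,2]-np.polyval(c,Q[:,0]))<.003]; c=np.polyfit(Q[:,0],Q[:,2],1)
    print('blade up-slope',round(-c[0],4),'tool z at x=115:',round(np.polyval(c,.115)*1000,2),'n',len(Q),'y med',np.median(Q[:,1]).round(4))
    return im,d,p,T,P
def st():
    s=arm.read_state();print(s['clock'],'pos',(s['ee_pos']*1000).round(1),'F',s['wrist_force'].round(2),'M',s['moment'].round(3),'grip',round(float(s['grasp_force']),1),'w',round(float(s['width'])*1e3,2));return s
E
python3 - <<'E'
from h import *
st(); blade()
E
```

```text
4.85 pos [ 513.2 -318.4  127.5] F [-17.25   3.45   4.01] M [0.831 6.273 0.09 ] grip 30.0 w 16.38
blade up-slope 0.1294 tool z at x=115: 62.97 n 4104 y med -0.0001
```

Call:
jog_arm([
  [[-6,0,0,0],[-10,0,-8,0],[-10,0,-15,0],[-10,0,-15,0],[-10,0,-15,0]],
])

```text
clock: 5.4
ee_pos: [0.51, -0.3177, 0.1459]
ee_rot: [0.996, -0.094, -0.0, -0.0]
wrist_force: [-4.3, 1.3, 0.9]
width: 0.0161
grasp_force: 30.0
```

```bash
python3 - <<'E'
from h import *
s=st(); im,d,p,T,P=blade()
print(R.from_quat(s['ee_rot']).as_matrix()[:,2])
im,d,p,T=cam('side');cv2.imwrite('pics/s2.png',cv2.resize(im[140:230,220:340,::-1],None,fx=6,fy=6,interpolation=2))
E
```

```text
5.4 pos [ 510.  -317.7  145.9] F [-4.26  1.3   0.94] M [ 0.276  1.906 -0.008] grip 30.0 w 16.07
blade up-slope 0.1005 tool z at x=115: 66.95 n 3761 y med -0.0
[-7.01746532e-04  1.78910501e-04 -9.99999738e-01]
```

View pics/s2.png

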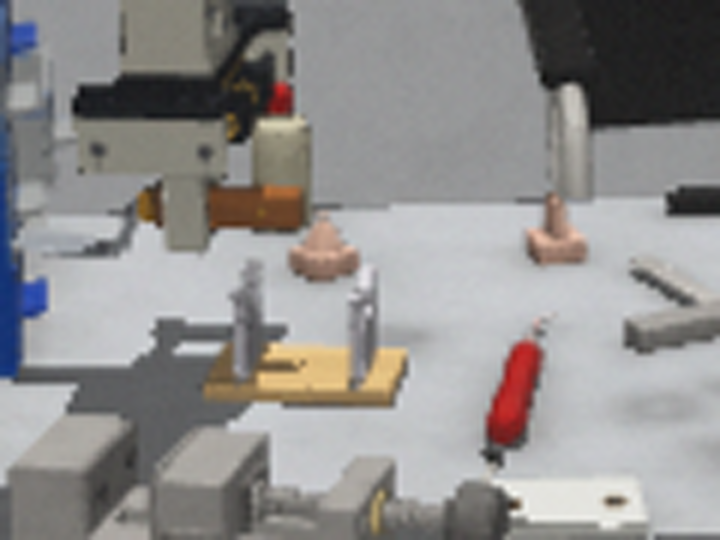

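Only now is it clear what happened: the blade tip touched the blue cabinet at the left edge of the crop, and the lifter slid back in the fingers. I'll back away and measure.

Call:
jog_arm([
  [[-20,0,0,0],[-40,0,0,0],[-40,0,0,0],[-40,0,0,0]],
])

```text
clock: 5.9
ee_pos: [0.4723, -0.3105, 0.1463]
ee_rot: [0.996, -0.094, 0.001, 0.0]
wrist_force: [0.6, 0.3, -1.0]
width: 0.0158
grasp_force: 30.0
```

```bash
cat >> h.py <<'E'
def tipx(P,d):
    # farthest tool x of blade points near y=0
    m=(d>0)&(abs(P[...,1])<.012)&(P[...,2]<.09)&(P[...,2]>.04)&(P[...,0]>.03)&(P[...,0]<.16); print('tip tool x',(P[m][:,0].max()*1000).round(1))
def handle(im,d,P):
    hsv=cv2.cvtColor(im,cv2.COLOR_RGB2HSV)
    m=(d>0)&(abs(P[...,1])<.006)&(P[...,2]>.02)&(P[...,2]<.06)&(P[...,0]>.010)&(P[...,0]<.06)
    Q=P[m]; print('top pts',[(x,Q[abs(Q[:,0]*1000-x)<1][:,2].mean().round(4) if (abs(Q[:,0]*1000-x)<1).any() else None) for x in range(10,60,3)])
E
python3 - <<'E'
from h import *
st(); im,d,p,T,P=blade(); tipx(P,d); handle(im,d,P); cv2.imwrite('pics/w3.png',im[...,::-1]);np.savez('w3.npz',im=im,d=d,T=T)
z=np.load('w2.npz');P=pts(z['d'],p,np.array(p['T_tool_cam']));tipx(P,z['d']);handle(z['im'],z['d'],P)
m=(abs(P[...,1])<.01)&(P[...,0]>.066)&(P[...,0]<.112)&(P[...,2]>.045)&(P[...,2]<.09);print(np.polyfit(P[m][:,0],P[m][:,2],1))
# cabinet front from top1
z=np.load('top1.npz');p=eyes.camera_params('top');Q=pts(z['d'],p,z['T'])
for lo,hi in((.02,.06),(.06,.1),(.1,.3)):
  m=(Q[...,2]>lo)&(Q[...,2]<hi)&(Q[...,0]>.58)&(abs(Q[...,1]+.33)<.05);print(lo,m.sum(),Q[m][:,0].min() if m.any() else 0)
E
```

```text
5.9 pos [ 472.3 -310.5  146.3] F [ 0.59  0.29 -1.01] M [-0.084  0.052 -0.005] grip 30.0 w 15.78
blade up-slope 0.0425 tool z at x=115: 69.75 n 4232 y med -0.0001
tip tool x 101.5
top pts [(10, np.float64(0.0367)), (13, np.float64(0.0366)), (16, np.float64(0.0368)), (19, np.float64(0.0373)), (22, np.float64(0.0396)), (25, np.float64(0.0394)), (28, np.float64(0.0405)), (31, np.float64(0.0443)), (34, np.float64(0.0465)), (37, np.float64(0.0532)), (40, np.float64(0.0585)), (43, None), (46, None), (49, None), (52, None), (55, None), (58, None)]
tip tool x 114.8
top pts [(10, np.float64(0.038)), (13, np.float64(0.0379)), (16, np.float64(0.038)), (19, np.float64(0.0379)), (22, np.float64(0.0379)), (25, np.float64(0.0379)), (28, np.float64(0.0381)), (31, np.float64(0.0378)), (34, np.float64(0.0407)), (37, np.float64(0.0404)), (40, np.float64(0.041)), (43, np.float64(0.0454)), (46, np.float64(0.0469)), (49, np.float64(0.053)), (52, np.float64(0.0586)), (55, None), (58, None)]
[-0.06682164  0.07759985]
0.02 190 0.5956239393404859
0.06 208 0.5946881501464416
0.1 1691 0.5965288758557332
```

View pics/w3.png

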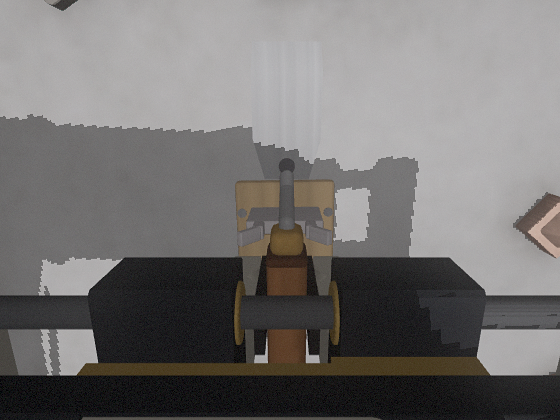

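Wrist view: the lifter slid 13 mm back. The tip is at row 42, the ferrule at (287,240), and the slope has already fallen to 0.043. The cabinet leaves no room ahead, so I'll rest the handle's rear end crosswise on a cheek of the rear fork (with the tip toward +y) and press there.

```bash
python3 - <<'E'
from h import *
print(togo(.4354,-.2322,.150,1.381))
E
```

```text
(array([-51.1, -70.1,  -4.1]), np.float64(-89.86))
```

Call:
jog_arm([
  [[-51,-70,-4,-90],[-51,-70,-4,-90],[-51,-70,-4,-90],[-51,-70,-4,-90],[-51,-70,-4,-90],[-51,-70,-4,-90],[-51,-70,-4,-90],[-51,-70,-4,-90],[-51,-70,-4,-90],[-51,-70,-4,-90],[-51,-70,-4,-90],[-51,-70,-4,-90],[-51,-70,-4,-90]],
])

```text
clock: 7.25
ee_pos: [0.4352, -0.2298, 0.1493]
ee_rot: [0.771, 0.637, -0.001, 0.002]
wrist_force: [0.1, 0.2, -0.9]
width: 0.0159
grasp_force: 30.0
```

Call:
jog_arm([
  [[0,0,10,0],[0,0,20,0],[0,0,24,0],[0,0,25,0],[0,0,25,0]],
])

```text
clock: 7.75
ee_pos: [0.4342, -0.23, 0.1238]
ee_rot: [0.771, 0.637, -0.002, 0.001]
wrist_force: [0.4, 0.1, -1.5]
width: 0.0154
grasp_force: 30.0
```

```bash
python3 - <<'E'
from h import *
st(); im,d,p,T,P=blade(); tipx(P,d)
im,d,p,T=cam('side');a=cv2.resize(im[150:220,240:340,::-1],(700,490),interpolation=2)
cv2.imwrite('pics/s3.png',a)
E
```

```text
7.75 pos [ 434.2 -230.   123.8] F [ 0.36  0.09 -1.51] M [-0.156  0.034 -0.008] grip 30.0 w 15.4
blade up-slope 0.0433 tool z at x=115: 69.6 n 4096 y med -0.0001
tip tool x 100.0
```

View pics/s3.png

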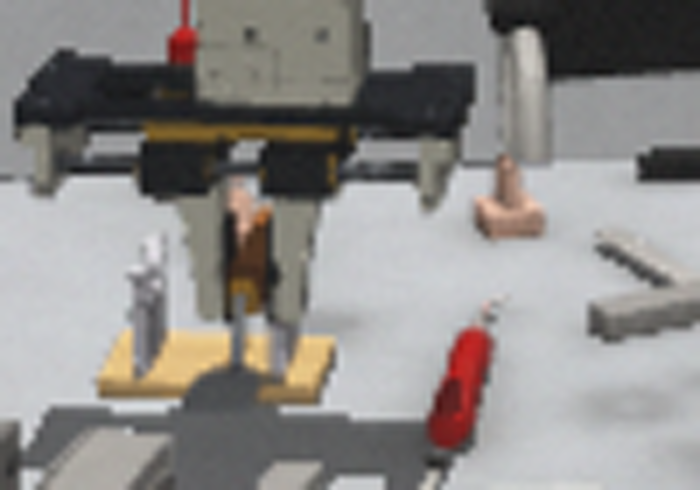

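```bash
python3 - <<'E'
from h import *
im,d,p,T=cam('side')
a=np.array([.982,-.189,0]);l=np.array([.189,.982,0]);O=np.array([.4575,-.3077,0])
f=lambda X:((proj(p,T,X)-[240,150])*7).round(0)
for s in(-.036,.028):print('fork',s,[f(O+s*a+t*l+[0,0,.061]) for t in(-.02,0,.02)],f(O+s*a+[0,0,.01]))
t=arm.read_state();M=R.from_quat(t['ee_rot']).as_matrix();g=t['ee_pos']+M@[0,0,.047]
print('handle',[f(g+M@[x,0,.011]) for x in(-.058,-.04,.02)])
print(M[:,0], g)
# from w1: fork points z .05-.063 near rear fork
z=np.load('w1.npz');p=eyes.camera_params('wrist');P=pts(z['d'],p,z['T'])
Q=P.reshape(-1,3);q=(Q-O);s=q@a;t=q@l
m=(s>-.05)&(s<.045)&(abs(t)<.05)&(abs(t)>.0095)&(Q[:,2]>.045)&(Q[:,2]<.07)
for lo,hi in((-.05,0),(0,.045)):
  k=m&(s>lo)&(s<hi)
  print('fork s',np.percentile(s[k],[2,50,98]).round(4),'t',np.percentile(t[k],[1,99]).round(4),'z',np.percentile(Q[k][:,2],[5,50,98]).round(4),k.sum())
  for b in range(-30,31,4):
    kk=k&(abs(t*1000-b)<2)
    if kk.any():print(b,Q[kk][:,2].max().round(4),end=' ')
  print()
E
```

```text
fork -0.036 [array([281., 237.]), array([274., 252.]), array([267., 267.])] [277. 354.]
fork 0.028 [array([147., 232.]), array([139., 247.]), array([130., 262.])] [143. 349.]
handle [array([271., 251.]), array([264., 264.]), array([241., 312.])]
[ 0.18891756  0.98198348 -0.00431336] [ 0.43458329 -0.23022488  0.07739746]
fork s [-0.0418 -0.0371 -0.0337] t [-0.026   0.0227] z [0.0483 0.0555 0.0605] 317
-26 0.0607 -22 0.0609 -18 0.0568 -14 0.0529 10 0.0508 14 0.0562 18 0.0601 22 0.0607 
fork s [0.0221 0.0262 0.03  ] t [-0.0249  0.0243] z [0.0487 0.056  0.0606] 352
-26 0.0596 -22 0.0606 -18 0.0597 -14 0.0536 -10 0.0492 10 0.0503 14 0.0539 18 0.0596 22 0.0613 26 0.0588
```

Call:
jog_arm([
  [[0,0,2,0],[0,0,4,0],[0,0,6,0],[0,0,7,0],[0,0,7,0],[0,0,7,0]],
])

```text
clock: 8.5
ee_pos: [0.4344, -0.23, 0.1172]
ee_rot: [0.771, 0.637, -0.002, 0.002]
wrist_force: [-0.1, -0.1, 0.5]
width: 0.0158
grasp_force: 30.0
```

```bash
python3 - <<'E'
from h import *
st(); im,d,p,T,P=blade(); tipx(P,d)
E
```

```text
8.5 pos [ 434.4 -230.   117.2] F [-0.09 -0.06  0.46] M [-0.086  0.207 -0.042] grip 30.0 w 15.77
blade up-slope 0.0411 tool z at x=115: 69.76 n 4086 y med -0.0001
tip tool x 100.0
```

Call:
jog_arm([
  [[0,0,2,0],[0,0,4,0],[0,0,4,0],[0,0,4,0]],
])

```text
clock: 8.95
ee_pos: [0.4346, -0.2298, 0.1135]
ee_rot: [0.771, 0.637, -0.001, 0.002]
wrist_force: [-1.4, 3.4, 4.4]
width: 0.0157
grasp_force: 30.0
```

```bash
python3 - <<'E'
from h import *
st(); im,d,p,T,P=blade(); tipx(P,d)
E
```

```text
8.95 pos [ 434.6 -229.8  113.5] F [-1.42  3.41  4.39] M [ 0.928  0.48  -0.081] grip 30.0 w 15.74
blade up-slope -0.0241 tool z at x=115: 77.12 n 3634 y med -0.0002
tip tool x 98.3
```

Call:
jog_arm([
  [[0,0,1.5,0],[0,0,1.5,0],[0,0,1.5,0],[0,0,-20,0],[0,0,-40,0],[0,0,-40,0],[0,0,-40,0]],
])

```text
clock: 9.7
ee_pos: [0.4343, -0.2298, 0.1531]
ee_rot: [0.771, 0.637, -0.001, 0.002]
wrist_force: [0.1, -0.5, -1.7]
width: 0.0157
grasp_force: 30.0
```

```bash
python3 - <<'E'
from h import *
st(); im,d,p,T,P=blade(); tipx(P,d);handle(im,d,P)
# station fine pose from top1
z=np.load('top1.npz');p=eyes.camera_params('top');T=z['T'];im=z['im'];d=z['d'];P=pts(d,p,T)
# plane region points
m=(P[...,2]>.02)&(P[...,2]<.05);m[:155]=0;m[220:]=0;m[:,:120]=0;m[:,210:]=0
hsv=cv2.cvtColor(im,cv2.COLOR_RGB2HSV)
bl=np.zeros(m.shape,np.uint8);bl[155:220,120:210]=((hsv[...,0]>100)&(hsv[...,0]<125)&(hsv[...,1]>130))[155:220,120:210]
q=np.argwhere(m)[:,::-1].astype(np.float32);r=cv2.minAreaRect(q);print('station raised px',r)
c=np.array([onplane(p,T,u,v,.032)[:2] for u,v in cv2.boxPoints(r)]);print(c.round(4),np.linalg.norm(c-np.roll(c,1,0),axis=1))
E
```

```text
9.7 pos [ 434.3 -229.8  153.1] F [ 0.08 -0.48 -1.69] M [-0.161  0.1   -0.037] grip 30.0 w 15.71
blade up-slope -0.0461 tool z at x=115: 79.57 n 3433 y med -0.0002
tip tool x 97.4
top pts [(10, np.float64(0.0375)), (13, np.float64(0.0377)), (16, np.float64(0.0382)), (19, np.float64(0.0396)), (22, np.float64(0.0415)), (25, np.float64(0.0417)), (28, np.float64(0.0451)), (31, np.float64(0.0481)), (34, np.float64(0.0534)), (37, np.float64(0.0591)), (40, None), (43, None), (46, None), (49, None), (52, None), (55, None), (58, None)]
station raised px ((162.98992919921875, 192.0570526123047), (68.47142028808594, 45.4158935546875), 10.007980346679688)
[[0.4417 0.3727]
 [0.574  0.3504]
 [0.5371 0.1514]
 [0.4051 0.1747]] [0.20140821 0.13408792 0.20238861 0.13410032]
```

```bash
python3 - <<'E'
from h import *
print(togo(.483,.14,.25,1.42))
E
```

```text
(array([371.9, -21.8, -98.9]), np.float64(-2.27))
```

Call:
jog_arm([
  [[20,0,-45,0],[60,0,-80,0],[110,-5,-97,-2],[160,-10,-97,-2.3],[210,-15,-97,-2.3],[260,-20,-97,-2.3],[310,-22,-97,-2.3],[350,-22,-97,-2.3],[372,-22,-97,-2.3],[372,-22,-97,-2.3],[372,-22,-97,-2.3],[372,-22,-97,-2.3],[372,-22,-97,-2.3]],
])

```text
clock: 11.05
ee_pos: [0.4829, 0.1391, 0.2483]
ee_rot: [0.758, 0.652, -0.002, 0.001]
wrist_force: [-0.1, -0.6, -0.6]
width: 0.0158
grasp_force: 30.0
```

```bash
python3 - <<'E'
from h import *
s=st(); im,d,p,T,P=blade(); tipx(P,d);print(s['qpos'].round(2),yaw())
np.savez('w4.npz',im=im,d=d,T=T);cv2.imwrite('pics/w4.png',im[...,::-1])
E
```

```text
11.05 pos [482.9 139.1 248.3] F [-0.09 -0.62 -0.63] M [-0.126  0.087 -0.045] grip 30.0 w 15.79
blade up-slope -0.0484 tool z at x=115: 79.7 n 3429 y med -0.0002
tip tool x 97.5
[ 0.67  0.11 -0.43  0.   -1.04  2.31] 1.4195183378479388
```

View pics/w4.png

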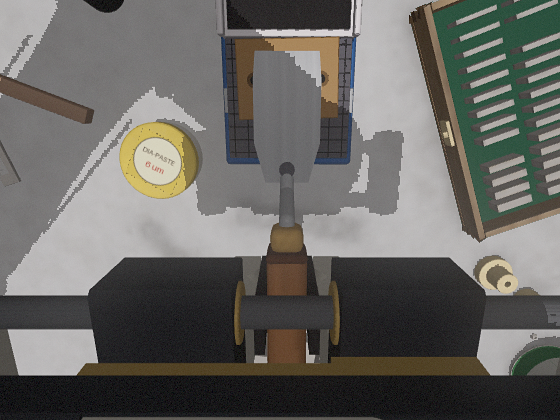

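Wrist view: the blade is over the plate (tip at row 50). The plate's free edge is at row ~118, the step at row ~37 and the lap's outer edge at row ~155, and the alignment is nearly straight. I'll measure these lines.

```bash
python3 - <<'E'
from h import *
z=np.load('w4.npz');p=eyes.camera_params('wrist');T=z['T'];im=z['im'];d=z['d'];P=pts(d,p,T);hsv=cv2.cvtColor(im,cv2.COLOR_RGB2HSV)
br=(hsv[...,0]>8)&(hsv[...,0]<25)&(hsv[...,1]>120)&(hsv[...,2]>90);br[130:]=0;br[:,:232]=0;br[:,345:]=0
print('plate z',np.median(P[br&(P[...,2]<.06)][:,2]))
def line(pt,name,zz):
    X=np.array([onplane(p,T,u,v,zz)[:2] for u,v in pt]);vx,vy,x0,y0=cv2.fitLine(X.astype(np.float32),cv2.DIST_HUBER,0,.01,.01).ravel()
    if vx<0:vx,vy=-vx,-vy
    print(name,'normal yaw',np.arctan2(vy,vx)+np.pi/2,'pt',x0,y0,'resid',np.abs((X-[x0,y0])@[-vy,vx]).max());return np.array([x0,y0]),np.array([-vy,vx])
cols=list(range(238,252))+list(range(324,338))
fe=[(u,np.nonzero(br[:,u])[0].max()+.5) for u in cols];se=[(u,np.nonzero(br[:,u])[0].min()-.5) for u in cols]
print('rows',fe[0],fe[-1],se[0],se[-1])
f,n=line(fe,'free edge top',.036);g,n2=line(se,'far edge top',.036);print('plate len',(g-f)@n)
rows=range(60,110);L=[np.nonzero(br[v])[0].min()-.5 for v in rows];Rr=[np.nonzero(br[v])[0].max()+.5 for v in rows]
print('sides px',np.median(L),np.median(Rr), 'mid',[onplane(p,T,(L[i]+Rr[i])/2,rows[i],.036)[:2].round(4) for i in(0,49)])
for v in range(24,44):print(v,im[v,232],im[v,290],P[v,290,2].round(4),onplane(p,T,290,v,.032)[:2].round(4))
for v in range(140,170,3):print(v,im[v,240],im[v,340],P[v,340].round(4))
lp=[(u,v) for u in(236,340) for v in range(125,145)];print('lap z',np.median([P[v,u,2] for u,v in lp]))
E
```

```text
plate z 0.03446019532758149
rows (238, np.float64(95.5)) (337, np.float64(112.5)) (238, np.float64(39.5)) (337, np.float64(36.5))
free edge top normal yaw 1.4595209 pt 0.48611638 0.20679228 resid 0.049615880523924946
far edge top normal yaw 1.4415114 pt 0.51501036 0.26025176 resid 0.0006718074684969855
plate len 0.056337405
sides px 237.5 337.5 mid [array([0.4998, 0.2463]), array([0.4952, 0.2104])]
24 [32 32 32] [35 32 36] 0.0294 [0.5056 0.2715]
25 [19 18 18] [48 43 43] 0.0307 [0.5055 0.2709]
26 [33 25 27] [41 40 37] 0.0315 [0.5054 0.2702]
27 [30 29 32] [40 35 35] 0.0294 [0.5053 0.2695]
28 [36 34 36] [60 56 55] 0.0295 [0.5052 0.2688]
29 [87 83 84] [155 151 153] 0.029 [0.5051 0.2681]
30 [139 135 138] [219 214 216] 0.0305 [0.505  0.2675]
31 [133 128 129] [213 209 212] 0.0288 [0.5049 0.2668]
32 [133 128 129] [215 210 211] 0.0306 [0.5048 0.2661]
33 [135 132 133] [213 210 208] 0.0312 [0.5047 0.2654]
34 [136 132 134] [216 212 211] 0.0297 [0.5046 0.2647]
35 [131 126 127] [210 206 208] 0.03 [0.5045 0.264 ]
36 [86 82 85] [135 132 133] 0.0287 [0.5044 0.2633]
37 [65 61 63] [86 73 61] 0.0272 [0.5043 0.2626]
38 [60 58 62] [138 106  61] 0.033 [0.5041 0.2619]
39 [61 59 61] [170 137  92] 0.0355 [0.504  0.2613]
40 [62 60 62] [169 135  93] 0.035 [0.5039 0.2606]
41 [60 60 63] [168 133  90] 0.0349 [0.5038 0.2599]
42 [66 63 67] [167 134  92] 0.0348 [0.5037 0.2592]
43 [50 50 52] [170 136  93] 0.035 [0.5036 0.2585]
140 [55 55 54] [51 51 52] [0.5341 0.1793 0.0286]
143 [60 60 61] [62 62 64] [0.5341 0.1766 0.0264]
146 [61 64 63] [63 60 64] [0.5337 0.1742 0.027 ]
149 [69 66 66] [64 66 63] [0.5335 0.1716 0.0265]
152 [44 40 41] [44 43 44] [0.5333 0.169  0.026 ]
155 [71 70 72] [54 53 54] [0.533  0.1665 0.0262]
158 [54 72 99] [48 62 83] [0.5346 0.1617 0.0112]
161 [55 65 94] [58 71 99] [0.4942 0.212  0.3388]
164 [103 103 103] [82 87 93] [ 0.5356  0.154  -0.0023]
167 [124 120 123] [123 122 119] [ 0.5354  0.1512 -0.0027]
lap z 0.026414200451492786
```

```bash
python3 - <<'E'
from h import *
print(togo(.4800,.0939,.118,1.443))
E
```

```text
(array([-44.6,   3.9, 130.6]), np.float64(-1.35))
```

Call:
jog_arm([
  [[-30,3,20,-1.3],[-44.5,4,60,-1.35],[-44.5,4,100,-1.35],[-44.5,4,125,-1.35],[-44.5,4,130.5,-1.35],[-44.5,4,130.5,-1.35],[-44.5,4,130.5,-1.35],[-44.5,4,130.5,-1.35],[-44.5,4,130.5,-1.35]],
])

```text
clock: 12.0
ee_pos: [0.4809, 0.0953, 0.1194]
ee_rot: [0.75, 0.661, -0.0, 0.002]
wrist_force: [0.1, 0.1, -1.0]
width: 0.0159
grasp_force: 30.0
```

```bash
cat >> h.py <<'E'
def look():
    im,d,p,T,P=blade(); W=pts(d,p,T)
    m=(d>0)&(abs(P[...,1])<.010)&(P[...,0]>.088)&(P[...,0]<.096)&(P[...,2]>.06)&(P[...,2]<.095)
    k=(d>0)&(abs(P[...,1])>.018)&(abs(P[...,1])<.035)&(P[...,0]>.086)&(P[...,0]<.096)&(P[...,2]>.06)&(P[...,2]<.12)
    print('tip top tool z',np.median(P[m][:,2])*1000,'lap beside tool z',np.median(P[k][:,2])*1000,m.sum(),k.sum()); return im,d,p,T,P
E
python3 - <<'E'
from h import *
s=st();print(yaw()); im,d,p,T,P=look()
E
```

```text
12.0 pos [480.9  95.3 119.4] F [ 0.15  0.07 -0.99] M [-0.054  0.044 -0.023] grip 30.0 w 15.94
1.4445381508392487
blade up-slope -0.1419 tool z at x=115: 83.05 n 3825 y med 0.0002
tip top tool z 78.58940403781398 lap beside tool z 92.72552151587043 890 1663
```

Call:
jog_arm([
  [[0,0,4,0],[0,0,8,0],[0,0,10.5,0],[0,0,10.5,0],[0,0,10.5,0],[0,0,10.5,0]],
])

```text
clock: 12.65
ee_pos: [0.4804, 0.0949, 0.1077]
ee_rot: [0.75, 0.661, -0.002, 0.002]
wrist_force: [-0.7, -0.2, -1.3]
width: 0.0156
grasp_force: 30.0
```

```bash
python3 - <<'E'
from h import *
s=st(); im,d,p,T,P=look()
E
```

```text
12.65 pos [480.4  94.9 107.7] F [-0.68 -0.21 -1.3 ] M [-0.138  0.005 -0.018] grip 30.0 w 15.6
blade up-slope -0.0805 tool z at x=115: 80.87 n 4692 y med 0.0002
tip top tool z 78.62982775776301 lap beside tool z 80.83748158536638 892 1910
```

Call:
jog_arm([
  [[0,0,0.5,0],[0,0,1,0],[0,0,1,0]],
])

```text
clock: 13.0
ee_pos: [0.4804, 0.0948, 0.1067]
ee_rot: [0.75, 0.661, -0.002, 0.002]
wrist_force: [0.4, -0.1, -2.4]
width: 0.0162
grasp_force: 30.0
```

```bash
python3 - <<'E'
from h import *
s=st(); im,d,p,T,P=look()
E
```

```text
13.0 pos [480.4  94.8 106.7] F [ 0.36 -0.12 -2.36] M [-0.161  0.028 -0.018] grip 30.0 w 16.22
blade up-slope -0.0569 tool z at x=115: 79.98 n 4856 y med 0.0002
tip top tool z 78.54742355020947 lap beside tool z 79.85818335562891 888 1920
```

Call:
jog_arm([
  [[0,0,0.5,0],[0,0,1,0],[0,0,1,0],[0,0,1,0]],
])

```text
clock: 13.45
ee_pos: [0.4804, 0.0947, 0.1058]
ee_rot: [0.75, 0.661, -0.002, 0.002]
wrist_force: [-0.1, -1.1, 1.4]
width: 0.0159
grasp_force: 30.0
```

```bash
python3 - <<'E'
from h import *
s=st(); im,d,p,T,P=look(); st()
E
```

```text
13.45 pos [480.4  94.7 105.8] F [-0.08 -1.06  1.44] M [-0.425  0.052 -0.063] grip 30.0 w 15.92
blade up-slope -0.0442 tool z at x=115: 78.9 n 4929 y med 0.0002
tip top tool z 77.76216681379883 lap beside tool z 78.95877039009208 914 1917
13.5 pos [480.4  94.8 105.8] F [ 0.82 -1.17  0.27] M [-0.437  0.079 -0.025] grip 30.0 w 16.16
```

Call:
jog_arm([
  [[2,0,-0.3,0],[5,0,-0.3,0],[8,0,-0.3,0],[11,0,-0.3,0],[14,0,-0.3,0],[14,0,-0.3,0]],
])

```text
clock: 14.1
ee_pos: [0.4823, 0.1093, 0.106]
ee_rot: [0.75, 0.661, -0.001, 0.002]
wrist_force: [-0.5, -0.2, -0.2]
width: 0.0154
grasp_force: 30.0
```

```bash
python3 - <<'E'
from h import *
st();st(); im,d,p,T,P=look();tipx(P,d); st()
E
```

```text
14.1 pos [482.3 109.3 106. ] F [-0.54 -0.21 -0.19] M [0.326 0.062 0.035] grip 30.0 w 15.39
14.1 pos [482.3 109.3 106. ] F [-0.54 -0.21 -0.19] M [0.326 0.062 0.035] grip 30.0 w 15.39
blade up-slope 0.1963 tool z at x=115: 69.59 n 4971 y med 0.0002
tip top tool z 77.49093570018786 lap beside tool z 78.92029834262775 1027 2160
tip tool x 115.0
14.15 pos [482.3 109.2 106. ] F [-0.46  1.25  0.68] M [0.338 0.099 0.059] grip 30.0 w 15.8
```

Call:
jog_arm([
  [[2,0,0,0],[4,0,0,0],[6,0,0,0],[6,0,0,0]],
])

```text
clock: 14.55
ee_pos: [0.4825, 0.1143, 0.1058]
ee_rot: [0.75, 0.661, -0.002, 0.001]
wrist_force: [-1.9, -3.7, 2.0]
width: 0.0157
grasp_force: 30.0
```

```bash
python3 - <<'E'
from h import *
st(); im,d,p,T,P=look(); st()
np.savez('w5.npz',im=im,d=d,T=T)
E
```

```text
14.55 pos [482.5 114.3 105.8] F [-1.86 -3.75  2.  ] M [-1.308  0.455  0.035] grip 30.0 w 15.71
blade up-slope 0.2164 tool z at x=115: 68.2 n 4953 y med -0.0002
tip top tool z 70.94528902237188 lap beside tool z 71.85548831357063 1075 2220
14.6 pos [482.5 114.3 105.8] F [-1.56 -3.51  1.48] M [-1.296  0.459  0.114] grip 30.0 w 15.96
```

```bash
cat >> h.py <<'E'
N=np.array([.129,.9916])
def prof(ret=False):
    s=arm.read_state(); im,d,p,T=cam('wrist');P=pts(d,p,np.array(p['T_tool_cam']));W=pts(d,p,T);hsv=cv2.cvtColor(im,cv2.COLOR_RGB2HSV)
    st(); print('TCP n',round(float(s['ee_pos'][:2]@N*1000),1))
    for y0,y1 in((-.035,-.020),(-.012,.012),(.020,.035)):
        m=(d>0)&(P[...,1]>y0)&(P[...,1]<y1)&(P[...,2]<.11)
        o=[]
        for x in range(60,140,4):
            k=m&(abs(P[...,0]*1000-x)<2)
            if k.sum()>5: o.append(f"{x}:{np.median(W[k][:,2])*1000:.1f}{'B' if np.median(hsv[k][:,1])>110 else ''}")
        print(y0,' '.join(o))
E
python3 - <<'E'
from h import *
prof()
E
```

```text
14.65 pos [482.5 114.4 105.8] F [-1.23 -3.58  1.46] M [-1.261  0.491  0.093] grip 30.0 w 15.89
TCP n 175.6
-0.035 60:26.4 64:26.5 68:26.4 72:26.5 76:26.4 80:26.4 84:26.5 88:26.5 92:33.8B 96:35.1B 100:35.1B 104:35.0B 108:35.0B 112:34.9B 116:34.6B
-0.012 60:28.5 64:28.4 68:28.4 72:28.3 76:28.3 80:28.2 84:28.1 88:27.9 92:34.4B 96:35.1B 100:35.0B 104:35.0B 108:35.0B 112:34.9B 116:34.7B
0.02 60:26.4 64:26.4 68:26.4 72:26.4 76:26.4 80:26.4 84:26.3 88:26.4 92:34.7B 96:35.0B 100:34.9B 104:34.9B 108:34.9B 112:34.8B 116:34.8B
```

Call:
jog_arm([
  [[1,0,-0.4,0],[2,0,-0.4,0],[3,0,-0.4,0],[4,0,-0.4,0],[4,0,-0.4,0]],
])

```text
clock: 15.15
ee_pos: [0.4835, 0.1189, 0.1063]
ee_rot: [0.75, 0.661, -0.001, 0.002]
wrist_force: [-0.5, -3.0, -0.3]
width: 0.0159
grasp_force: 30.0
```

```bash
python3 - <<'E'
from h import *
prof()
E
```

```text
15.2 pos [483.5 118.8 106.3] F [-0.54 -2.56  0.02] M [-0.956  0.198  0.047] grip 30.0 w 15.94
TCP n 180.2
-0.035 60:26.5 64:26.3 68:26.5 72:26.5 76:26.4 80:26.4 84:26.5 88:35.2B 92:35.5B 96:35.5B 100:35.4B 104:35.3B 108:35.2B 112:35.2B 116:34.9B
-0.012 60:28.8 64:28.7 68:28.7 72:28.6 76:28.5 80:28.3 84:28.2 88:35.3B 92:35.5B 96:35.5B 100:35.3B 104:35.3B 108:35.2B 112:35.1B 116:35.0B
0.02 60:26.3 64:26.3 68:26.4 72:26.4 76:26.5 80:26.4 84:26.6 88:35.5B 92:35.5B 96:35.5B 100:35.4B 104:35.3B 108:35.1B 112:35.2B 116:35.0B
```

Call:
jog_arm([
  [[2,0,-0.2,0],[4,0,-0.2,0],[6,0,-0.2,0],[8,0,-0.2,0],[9,0,-0.2,0],[9,0,-0.2,0]],
])

```text
clock: 15.8
ee_pos: [0.4847, 0.1278, 0.1066]
ee_rot: [0.75, 0.661, -0.001, 0.002]
wrist_force: [-0.9, -1.1, 1.0]
width: 0.0159
grasp_force: 30.0
```

```bash
python3 - <<'E'
from h import *
prof()
E
```

```text
15.85 pos [484.8 127.9 106.6] F [-0.44 -1.37  0.41] M [-0.554  0.228  0.056] grip 30.0 w 15.88
TCP n 189.3
-0.035 60:26.4 64:26.4 68:26.4 72:26.5 76:26.4 80:36.4B 84:36.4B 88:36.1B 92:36.1B 96:35.9B 100:35.7B 104:35.7B 108:35.6B 112:35.3B 116:35.0B
-0.012 60:29.0 64:28.8 68:28.8 72:28.7 76:28.8 80:36.5B 84:36.3B 88:36.2B 92:36.1B 96:35.9B 100:35.8B 104:35.5B 108:35.4B 112:35.2B 116:34.9B
0.02 60:26.4 64:26.4 68:26.5 72:26.3 76:27.0 80:36.4B 84:36.4B 88:36.1B 92:36.0B 96:35.8B 100:35.7B 104:35.7B 108:35.4B 112:35.1B 116:34.9B
```

The blade is 20 mm under the plate with only 1 to 2 N on it. Next is the arc about the foot of the step (radius 39.4 mm), first to 50°.

Call:
jog_arm([
  [[0,0,-1.5,0],[0.2,0,-3.4,0],[0.4,0,-5.1,0],[0.6,0,-6.8,0],[1,0,-8.5,0],[1.4,0,-10.2,0],[1.9,0,-11.9,0],[2.4,0,-13.5,0],[3.7,0,-16.6,0],[5.3,0,-19.7,0],[7.1,0,-22.6,0],[9.2,0,-25.3,0],[11.5,0,-27.9,0],[14.1,0,-30.2,0],[14.1,0,-30.2,0]],
])

```text
clock: 17.35
ee_pos: [0.4867, 0.1423, 0.1371]
ee_rot: [0.75, 0.661, -0.001, 0.002]
wrist_force: [-0.5, -1.7, -2.1]
width: 0.0157
grasp_force: 30.0
```

```bash
python3 - <<'E'
from h import *
prof(); st()
E
```

```text
17.4 pos [486.5 142.  136.8] F [-0.23 -1.43 -1.85] M [-0.886  0.156 -0.015] grip 30.0 w 15.93
TCP n 203.9
-0.035 60:27.2 64:27.1 68:27.1 72:27.2 76:27.1 80:27.2 84:27.2 88:78.8B 92:79.4B 96:73.9B 100:68.5B 104:62.8B 108:57.3B 112:51.0B 116:45.7B 120:40.0B 124:36.6B
-0.012 60:59.4 64:59.2 68:59.1 72:59.0 76:58.9 80:58.7 84:58.7 88:79.0B 92:78.8B 96:73.2B 100:67.4B 104:61.8B 108:56.1B 112:50.5B 116:44.8B 120:39.0B 124:35.5B
0.02 60:27.2 64:27.2 68:27.2 72:27.2 76:27.1 80:27.1 84:77.4B 88:79.6B 92:77.8B 96:72.1B 100:66.5B 104:60.9B 108:55.2B 112:49.6B 116:44.0B 120:38.3B 124:34.6B
17.4 pos [486.5 142.  136.8] F [-0.23 -1.43 -1.85] M [-0.886  0.156 -0.015] grip 30.0 w 15.93
```

Call:
jog_arm([
  [[2.7,0,-2.1,0],[5.6,0,-3.9,0],[8.6,0,-5.5,0],[11.8,0,-6.8,0],[15.1,0,-7.9,0],[18.5,0,-8.6,0],[20,0,-8.8,0],[22,0,-9,0],[24,0,-9,0],[26,0,-9,0],[28,0,-9,0],[30,0,-9,0],[30,0,-9,0],[30,0,-9,0]],
])

```text
clock: 18.8
ee_pos: [0.4901, 0.1715, 0.1454]
ee_rot: [0.75, 0.661, -0.002, 0.002]
wrist_force: [-0.5, 0.0, -0.5]
width: 0.0158
grasp_force: 30.0
```

```bash
python3 - <<'E'
from h import *
prof(); 
im,d,p,T=cam('top');np.savez('top2.npz',im=im,d=d,T=T);W=pts(d,p,T)
hsv=cv2.cvtColor(im,cv2.COLOR_RGB2HSV);br=(hsv[...,0]>8)&(hsv[...,0]<25)&(hsv[...,1]>120);br[:155]=0;br[220:]=0;br[:,:120]=0;br[:,205:]=0
print(br.sum(),W[br][:,:3].mean(0),W[br][:,:2].min(0),W[br][:,:2].max(0))
E
```

```text
18.85 pos [490.  171.4 145.5] F [ 0.66  1.08 -1.32] M [-0.133  0.036  0.036] grip 30.0 w 15.94
TCP n 233.2
-0.035 100:36.6B 104:37.6B 108:38.4B 112:38.5B 116:38.5B 120:38.6B 124:38.4B
-0.012 60:67.9 64:67.7 68:67.6 72:67.4 76:67.3 80:67.1 84:67.1 88:66.9 92:66.4 96:66.0 100:36.8 104:37.8B 108:38.4 112:38.5 116:38.5B 120:38.6B 124:38.4B
0.02 100:36.5B 104:37.9B 108:38.5B 112:38.4B 116:38.5B 120:38.5B 124:38.3B
57 [0.47583729 0.1390875  0.23955699] [0.44265851 0.12529928] [0.49971888 0.16430016]
```

The plate has tipped over and lies flat: its top reads 38.5 mm everywhere with a bias of about -1.5 mm, so 40 mm, and its near edge is 6 mm past the step. I'll retreat and carry the lifter back.

Call:
jog_arm([
  [[-15,0,-15,0],[-40,0,-50,0],[-55,0,-75,0],[-55,0,-75,0],[-55,0,-75,0],[-55,0,-75,0]],
])

```text
clock: 19.5
ee_pos: [0.4828, 0.1172, 0.2199]
ee_rot: [0.75, 0.661, -0.002, 0.001]
wrist_force: [-0.3, -0.4, -1.4]
width: 0.0162
grasp_force: 30.0
```

```bash
python3 - <<'E'
from h import *
st(); im,d,p,T=cam('wrist');np.savez('w6.npz',im=im,d=d,T=T)
W=pts(d,p,T);hsv=cv2.cvtColor(im,cv2.COLOR_RGB2HSV)
n=W[...,:2]@N*1000-326
for a in range(-10,70,8):
    m=(abs(n-a)<3)&(W[...,2]<.06)&(W[...,2]>.01)&(abs(W[...,0]-.5)<.03); print(a,m.sum(),(np.median(W[m][:,2])*1000).round(1) if m.any() else '',np.median(hsv[m],0) if m.any() else '')
im,d,p,T=cam('top');np.savez('top3.npz',im=im,d=d,T=T)
print(togo(.4663,-.3094,.2,-.189))
E
```

```text
19.5 pos [482.8 117.2 219.9] F [-0.31 -0.38 -1.4 ] M [-0.118  0.028  0.018] grip 30.0 w 16.19
-10 831 26.6 [135.  17.  98.]
-2 362 26.5 [135.   17.   93.5]
6 0  
14 0  
22 0  
30 0  
38 0  
46 0  
54 0  
62 0  
(array([-425.3,   37.4,   22. ]), np.float64(93.6))
```

Call:
jog_arm([
  [[-50,4,0,0],[-100,9,0,0],[-150,13,0,8],[-200,17,0,16],[-250,21,0,24],[-300,26,0,32],[-350,30,0,40],[-400,35,0,48],[-425.3,37.4,0,56],[-425.3,37.4,0,64],[-425.3,37.4,0,72],[-425.3,37.4,0,80],[-425.3,37.4,5,88],[-425.3,37.4,22,93.6],[-425.3,37.4,22,93.6],[-425.3,37.4,22,93.6],[-425.3,37.4,22,93.6],[-425.3,37.4,22,93.6]],
])

```text
clock: 21.4
ee_pos: [0.467, -0.3095, 0.2011]
ee_rot: [0.996, -0.094, 0.0, 0.002]
wrist_force: [0.4, 0.6, -1.2]
width: 0.0157
grasp_force: 30.0
```

```bash
python3 - <<'E'
from h import *
st(); im,d,p,T,P=blade();tipx(P,d)
np.savez('w7.npz',im=im,d=d,T=T)
W=pts(d,p,T);a=np.array([.982,-.189,0]);l=np.array([.189,.982,0]);O=np.array([.4575,-.3077,0])
q=W-O;s=q@a;t=q@l
k=(s>.0)&(s<.045)&(abs(t)<.04)&(W[...,2]>.045)&(W[...,2]<.066)
print('front fork s',np.percentile(s[k],[2,50,98]),'t',np.percentile(t[k],[1,99]),k.sum())
print(togo(.4663,-.3094,.13,-.189))
E
```

```text
21.4 pos [ 467.  -309.5  201.1] F [ 0.41  0.58 -1.21] M [-0.101  0.173  0.034] grip 30.0 w 15.72
blade up-slope -0.0495 tool z at x=115: 79.7 n 3623 y med 0.0002
tip tool x 99.2
front fork s [0.02229538 0.02651802 0.03008123] t [-0.02504367  0.0237802 ] 528
(array([-0.7, -0.3, 71.1]), np.float64(0.05))
```

Call:
jog_arm([
  [[-0.7,-0.3,30,0],[-0.7,-0.3,60,0],[-0.7,-0.3,80,0],[-0.7,-0.3,90,0],[-0.7,-0.3,95,0],[-0.7,-0.3,96,0],[-0.7,-0.3,96,0],[-0.7,-0.3,96,0]],
])

```text
clock: 22.25
ee_pos: [0.4666, -0.3097, 0.1056]
ee_rot: [0.996, -0.094, 0.001, 0.002]
wrist_force: [0.3, 0.1, -1.9]
width: 0.0156
grasp_force: 30.0
```

Call:
jog_arm([
  [[0,0,1.5,0],[0,0,3,0],[0,0,3.5,0],[0,0,3.5,0],[0,0,3.5,0]],
])

```text
clock: 22.75
ee_pos: [0.466, -0.3095, 0.1011]
ee_rot: [0.996, -0.094, 0.0, 0.002]
wrist_force: [0.1, -0.1, -0.5]
width: 0.0155
grasp_force: 30.0
```

```bash
python3 - <<'E'
from h import *
st(); im,d,p,T,P=blade();tipx(P,d)
E
```

```text
22.75 pos [ 466.  -309.5  101.1] F [ 0.06 -0.06 -0.53] M [-0.101  0.156  0.003] grip 30.0 w 15.52
blade up-slope -0.0497 tool z at x=115: 79.7 n 3622 y med -0.0002
tip tool x 99.3
```

Call:
jog_arm([
  [[0,0,0.8,0],[0,0,1.5,0],[0,0,1.5,0]],
])

```text
clock: 23.1
ee_pos: [0.4661, -0.3096, 0.1001]
ee_rot: [0.996, -0.094, 0.0, 0.002]
wrist_force: [-2.2, 1.2, 5.3]
width: 0.0159
grasp_force: 30.0
```

```bash
python3 - <<'E'
from h import *
st(); im,d,p,T,P=blade();tipx(P,d)
E
```

```text
23.1 pos [ 466.1 -309.6  100.1] F [-2.19  1.16  5.34] M [0.413 0.664 0.022] grip 30.0 w 15.86
blade up-slope -0.0477 tool z at x=115: 79.51 n 3628 y med 0.0002
tip tool x 99.3
```

Front fork contact felt. I'll release, then regrip at the handle's middle to set it exactly.

Call:
jog_arm([
  [[0,0,0,0],[0,0,0,0],[0,0,0,0],[0,0,0,0],[0,0,0,0],[0,0,0,0],[0,0,0,0],[0,0,0,0]],
], fingers=0)

```text
clock: 23.95
ee_pos: [0.4659, -0.3095, 0.0996]
ee_rot: [0.996, -0.095, 0.0, 0.002]
wrist_force: [-0.4, 0.8, -0.4]
width: 0.0437
grasp_force: 0.0
```

```bash
python3 - <<'E'
from h import *
st(); im,d,p,T,P=blade();tipx(P,d);handle(im,d,P)
print(togo(.4575,-.3077,.100,-.189))
E
```

```text
23.95 pos [ 465.9 -309.5   99.6] F [-0.44  0.82 -0.35] M [-0.076  0.126  0.045] grip 0.0 w 43.74
blade up-slope 0.0563 tool z at x=115: 68.88 n 4192 y med -0.0001
tip tool x 101.1
top pts [(10, np.float64(0.0375)), (13, np.float64(0.0375)), (16, np.float64(0.0375)), (19, np.float64(0.0401)), (22, np.float64(0.0403)), (25, np.float64(0.0401)), (28, np.float64(0.043)), (31, np.float64(0.0454)), (34, np.float64(0.0491)), (37, np.float64(0.0557)), (40, np.float64(0.0595)), (43, None), (46, None), (49, None), (52, None), (55, None), (58, None)]
(array([-8.6, -0.2, -0.4]), np.float64(-0.02))
```

Call:
jog_arm([
  [[-4,-0.2,-0.4,0],[-8.6,-0.2,-0.4,0],[-8.6,-0.2,-0.4,0],[-8.6,-0.2,-0.4,0]],
])

```text
clock: 24.4
ee_pos: [0.4574, -0.3077, 0.1001]
ee_rot: [0.996, -0.095, 0.0, 0.002]
wrist_force: [0.3, 0.7, -0.0]
width: 0.0441
grasp_force: 0.0
```

Call:
jog_arm([
  [[0,0,0,0],[0,0,0,0],[0,0,0,0],[0,0,0,0],[0,0,0,0],[0,0,0,0],[0,0,0,0],[0,0,-2,0],[0,0,-2,0],[3,0,-2,0],[5.5,0,-2,0],[5.5,0,-2,0],[5.5,0,-2,0],[5.5,0,-1,0],[5.5,0,-0.2,0],[5.5,0,-0.2,0]],
], fingers=1)

```text
clock: 26.0
ee_pos: [0.4628, -0.3087, 0.1001]
ee_rot: [0.996, -0.095, -0.0, 0.002]
wrist_force: [0.4, 0.7, -0.7]
width: 0.0157
grasp_force: 30.0
```

```bash
python3 - <<'E'
from h import *
s=st(); im,d,p,T,P=blade();tipx(P,d);handle(im,d,P); print('TCP s',(s['ee_pos']-[.4575,-.3077,0])[:2]@[.982,-.189])
E
```

```text
26.0 pos [ 462.8 -308.7  100.1] F [ 0.38  0.75 -0.66] M [-0.097  0.158 -0.004] grip 30.0 w 15.7
blade up-slope 0.0607 tool z at x=115: 69.74 n 5301 y med -0.0001
tip tool x 109.6
top pts [(10, np.float64(0.0379)), (13, np.float64(0.0378)), (16, np.float64(0.0379)), (19, np.float64(0.0378)), (22, np.float64(0.0378)), (25, np.float64(0.0378)), (28, np.float64(0.0404)), (31, np.float64(0.0403)), (34, np.float64(0.0404)), (37, np.float64(0.0439)), (40, np.float64(0.0459)), (43, np.float64(0.0503)), (46, np.float64(0.057)), (49, None), (52, None), (55, None), (58, None)]
TCP s 0.005436465843806905
```

Call:
jog_arm([
  [[0,0,0,0],[0,0,0,0],[0,0,0,0],[0,0,0,0],[0,0,0,0],[0,0,0,0],[0,0,0,0],[0,0,-20,0],[0,0,-60,0],[0,0,-100,0],[0,0,-140,0],[0,0,-160,0],[0,0,-160,0],[0,0,-160,0],[0,0,-160,0]],
], fingers=-1)

```text
clock: 27.55
ee_pos: [0.4624, -0.3078, 0.259]
ee_rot: [0.996, -0.095, -0.001, 0.002]
wrist_force: [-0.1, 0.2, 1.2]
width: 0.0877
grasp_force: 0.0
```

```bash
python3 - <<'E'
from h import *
st(); im,d,p,T=cam('wrist');t=cam('top')[0];s=cam('side')[0]
o=np.zeros((600,800,3),np.uint8)
o[:300,:400]=cv2.resize(im[...,::-1],(400,300));o[:300,400:]=cv2.resize(t[150:225,115:215,::-1],(400,300),interpolation=2)
o[300:,:400]=cv2.resize(s[250:325,205:305,::-1],(400,300),interpolation=2);o[300:,400:]=cv2.resize(s[150:225,235:335,::-1],(400,300),interpolation=2)
cv2.imwrite('pics/final.png',o)
# handle pose like before
P=pts(d,p,T);hsv=cv2.cvtColor(im,cv2.COLOR_RGB2HSV);m=(P[...,2]>.055)&(P[...,2]<.075)&(d>0)&(hsv[...,1]>110);m[250:]=0;m[:,:250]=0;m[:,360:]=0
v,u=np.nonzero(m);c=np.array([onplane(p,T,a,b,.064)[:2] for a,b in zip(u,v)]);vx,vy,x0,y0=cv2.fitLine(c.astype(np.float32),2,0,.01,.01).ravel()
if vx<0:vx,vy=-vx,-vy
q=(c-[x0,y0])@[vx,vy];print('yaw',np.arctan2(vy,vx),'rear',np.array([x0,y0])+q.min()*np.array([vx,vy]),len(c),np.median(P[m][:,2]))
tw=pts(*[cam('top')[i] for i in(1,2,3)]) if 0 else None
E
```

```text
27.55 pos [ 462.4 -307.8  259. ] F [-0.1   0.16  1.19] M [-0.081  0.166 -0.037] grip 0.0 w 87.74
yaw -0.17608303 rear [ 0.42407356 -0.30351208] 1242 0.0620403627910546
```

View pics/final.png

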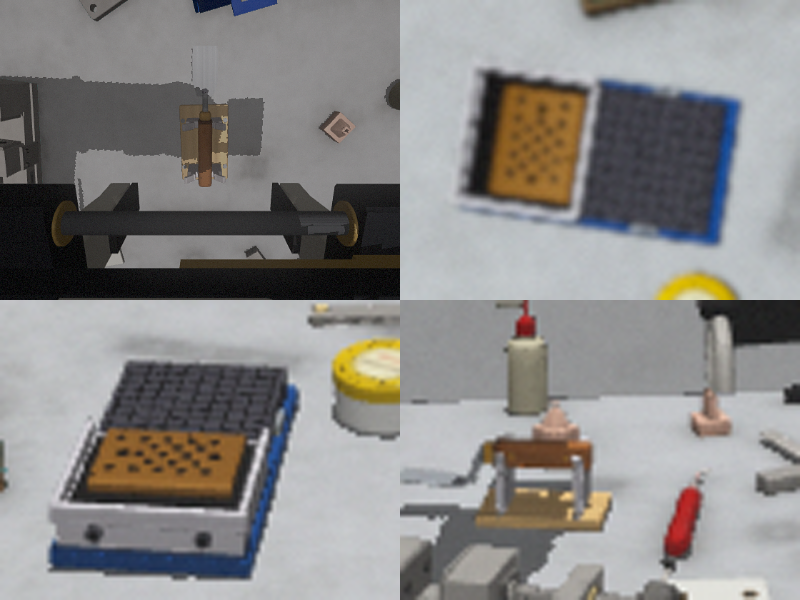

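Final composite: the plate lies flat in the rest with its graphite plugs up (crop at (540,145)). The lifter sits in both forks (crop at (545,455)), and the bystanders are in their places.

```bash
python3 -c "from bench import arm; print(arm.job_done())"
```

```text
the job is handed in; nothing more can be done
None
```

The job is handed in at about 28 s: the plate lies flat on the rubber rest with its graphite plugs up, the lifter is back in its stand, and the other tools stayed put; blade forces on lap and plate read about 4 N at most, though early on the blade tip bumped the blue cabinet (about 17 N) and the lifter slid 13 mm in the grip, which I corrected before putting it back.

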